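Fasten the last quarter-turn stud of a stock enclosure

ROBOT

A 6-joint arm with a two-finger parallel gripper is mounted at the origin on the work surface. World frame = base frame: x ahead of the robot, y to its left, z up, the work surface at z = 0. Lengths are in m, angles in rad, forces in N, time in s.
With the tool pointing down it reaches from about 0.375 to 0.9 m from the base axis. Payload 3.1 kg.
Tool frame: the origin (TCP) lies at the very end of the fingers, on their centre line; the grasp point (between the pads) lies 19 mm behind it (manip.hold_point_z is the distance from the TCP to the grasp point, in m); y points along the fingers, z is the direction in which the jaws open and shut, and the axes are right-handed (so a half turn about y gives the same grasp; the last joint's range is limited). The gripper opens to 85 mm and grips with 20 to 120 N. Pads are 22 mm wide; open, the fingers measure 114 mm over their backs; the gripper's body (76 mm by 85 mm) begins 54 mm behind the grasp point. The pads swing forward as they close: fully open they stand 13 mm farther back than shut.
Start: joints at [-1.454, 0.527, 1.433, -0, 1.181, -0.178], TCP at [0.182, -0.598, 0.195] pointing down, gripper open.
Joint ranges: [-3.08, 3.08], [-0.75, 2.2], [0.22, 2.44], [-1.43, 4.57], [0, 2.65], [-2.85, 2.85]. Speed limits (rad/s): [2.79, 2.79, 3.14, 3.14, 3.14, 3.14].

INTERFACE

Orientations are given as a unit quaternion [x, y, z, w].
In Python, from station import manip, eyes, workorder gives the robot as it stands. The module is installed in compiled form; this text tells all that it offers.
- The arm moves only by the shell command python3 -m jog 'ROWS' [OPENING] [FORCE]. ROWS is JSON, a list of rows, each a list of 2 entries, a list of its own where there are three numbers: the shift along the tool's x, y, z in cm, then the turn about the tool's y in rad. A call has 1 to 20 rows; each row is the pose to reach, as a shift and turn from the pose commanded when the call began, along the tool's axes at that moment; what a row does not reach only later rows make up. A row lasts 1/12 s, in which the tool goes at most 41.7 mm and 7.16 degrees, less where a joint would pass 70% of its speed; a pose out of reach is approached as far as the arm can. A call with a gripper value outside its range is refused whole. OPENING is the finger opening in cm, from 0 to 8.54, set as the call begins (- or left out, the last holds). The fingers move at their own pace and stop on an object; FORCE is the grip in N (left out, the last holds). Time passes only in rows, so rows that repeat a pose let the fingers close. It gives the time, the measured TCP pose, the force and the opening at its end, in the units of the state.
- manip.sense(): the state, without advancing time (a new reading comes with each control period).
- eyes.snapshot(name): name is "scene" or "top" or "wrist"; returns a dict with "frame" (420x560x3 uint8, red, green, blue), "vfov" (degrees; the focal length in pixels is half the picture's height over the tangent of half this angle, whatever the lens; pixels are square), "cx", "cy" (the principal point, pixels), "rvec" (rotation vector, rad) and "tvec" (3), from world to camera coordinates, as OpenCV has them. Camera axes: x right, y down, z forward; pixel columns grow to the right and rows downward; lengths in m; the calibration is good to about 2 mm. A picture is of the moment at which its call begins. There is no depth.
- workorder.sign_off(): hands the job in, once; it reports no verdict.
The state is a dict: "t": time; "q": joint angles; "qd": joint speeds; "tau": joint torques, N m; "tcp_pos": TCP position; "tool_rot": TCP orientation; "force": force on the tool from outside, world axes, zero at the start; "ft_torque": the same for the moment, N m; "finger_gap": opening from 0.0 (shut) to 1.0 (fully open).
Only numpy, scipy, OpenCV 4.12 (cv2) and the standard library are available. Lean on these libraries where they do the work, as an engineer would, in place of code of your own. Each camera call takes 0.05 s, during which the arm holds its last target. There are 200 camera calls.

TASK

One of the four slotted studs on the electrical enclosure's cover still stands proud. Take the slot key from its wooden holder, set its blade in that stud's slot and, pressing down moderately, turn it clockwise up to about a quarter turn until it drops into its catch, without forcing it; then stand the key back upright in its holder, fully seated. Leave the other stock on the bench where it is.

Things in the scene. Friction and masses are not known exactly. Their poses are not given: they have to be found in the camera images.
- enclosure: Grey box, aluminium cover with a round black receptacle face, 138 x 173 mm, cover top 70 mm above the bench, fixed. Origin: centre of its underside, z up. Four slotted studs in round bezels (45 mm wide, 6 mm high) at 42 mm from the centre along x, 57 mm along y. Three are home: flush, slots within 30 degrees of the box's y. The one at (-42, -57) mm is open: proud, slot roughly along x.
- stud_slot (a point): Centre of the top face of the open stud's head (about 30 mm across), at the mouth of its slot; moves and turns with the stud; z up, x along the slot. Slot 22 mm long, 6.5 mm wide, 6 mm deep, closed at both ends; the key's blade has about 0.13 rad of play either way. The face starts 14 to 15 mm above the cover; home it is about flush with the bezel.
- stud_press (a joint): How far the open stud is down (m): starts 0 to 0.001, end stop 0.0095. Slides stiffly (about 5 N), no spring: stays where left. Somewhere from 0.0015 to 0.0055 (unseen, differs from box to box) its cross pin lands on a rigid ledge; only over the gap in the ledge can it be pushed on, 4 mm or more, to the end stop: the catch. There it stays and turns no more.
- stud_turn (a joint): Angle of the open stud (rad), growing clockwise from above: starts 0 to 0.15 (0: slot along the box's x), stop at 2.2. The catch lies between 0.95 and 1.65, unseen, and takes the pin within about 0.06 rad. Turns with about 0.04 N m. Pressed under 6 N it passes over the catch; 10 to 14 N is right. Over 28 N between key and stud, by pressing or by turning on after the drop, is forcing it.
- key: Loose slot key upright in the holder, 96 mm tall, 140 g. Origin: tip of its blade, z up. Blade 18 mm wide along y, 4 mm thick along x, 9 mm tall (lowest 2 mm: 16 x 2.8); round shank 12 mm thick from 9 to 48 mm; collar 30 mm wide from 48 to 54; black flat handle from 54 to 96, 40 mm wide along y, 14 mm thick along x: grip it across x. Half a turn about z changes nothing.
- key_tip (a point): Centre of the key's blade tip (the key's origin).
- holder: Wooden block 70 x 64 x 60 mm, fixed to the bench; origin at the centre of its underside. In its top is a pocket 17 mm along x by 23 mm along y, 52 mm deep; the key's collar rests on its top, the blade's width along the block's y.
- holder_mouth (a point): Centre of the pocket's mouth, 60 mm above the bench. The key's tip is 48 mm below it when the key is seated.
- receptacle: Black socket outlet with an aluminium plate, 55 x 55 x 29 mm, beside the holder; bystander, leave alone. Origin at its underside.
- carton_small: Yellow carton, 50 x 50 x 45 mm, beside the holder; bystander, leave alone. Origin at its underside.
- carton_flat: Brown carton 70 x 100 x 40 mm, beyond the enclosure and the holder; bystander, leave alone. Origin at its underside.
- switch: Toggle switch on a steel strap, 100 x 34 x 44 mm; bystander, leave alone. Origin at its underside.
- screw_jar: Glass jar, 64 mm wide, 90 mm tall; bystander, leave alone. Origin at its underside.
- screwdriver: Screwdriver lying on the bench; bystander, leave alone. Origin at its underside.
- carton_tall: Yellow carton 65 x 65 x 110 mm; bystander, leave alone. Origin at its underside.
There are look-alikes about, which are no part of the job. Leave any blue look-alike of the holder alone.

How it is judged:
On the way, in this order (a step that is already met when the one before it is completed fails the run):
1. the key's blade is in the open stud's slot, at least 3.5 mm deep, before the stud has dropped (horizontal distance between key_tip and stud_slot below 0.005 m and z of key_tip in the frame of stud_slot below -0.0035 m and angle between key's own z axis and vertical below 0.2 rad and value of joint stud_press below 0.007 m), for 0.1 s.
2. with the key in its slot, the stud has dropped into its catch (horizontal distance between key_tip and stud_slot below 0.005 m and z of key_tip in the frame of stud_slot below -0.0035 m and angle between key's own z axis and vertical below 0.2 rad and value of joint stud_press above 0.008 m and value of joint stud_turn above 0.8 rad), for 0.1 s.
At the end, for the whole second after the job is handed in: The stud is down in its catch (pressed more than 8 mm, turned 0.8 to 1.8 rad), and the key stands at rest in its holder: tip within 8 mm of the pocket's axis and more than 45 mm below its mouth, tilted less than 0.1 rad (value of joint stud_press above 0.008 m and value of joint stud_turn between 0.8 and 1.8 rad and horizontal distance between key_tip and holder_mouth below 0.008 m and z of key_tip in the frame of holder_mouth below -0.045 m and angle between key's own z axis and vertical below 0.1 rad and linear speed of key below 0.02 m/s); the robot touches nothing.
It fails at once if the enclosure or its stud is forced: the key bears on it with more than 28 N (contact force between key and enclosure above 28 N).
It fails at once if the hand or fingers push on the enclosure with more than 10 N (contact force between any of the arm, the fingers and enclosure above 10 N).
It fails at once if other stock on the bench is moved by more than 30 mm (distance of any of receptacle, carton_small, carton_flat, switch, screw_jar, screwdriver, carton_tall from where it was at the start of the episode above 0.03 m).
It also fails if it takes over 72 s, if anything falls off the work surface, if the arm or the gripper's body presses on something with over 40 N, if the wrist force passes 120 N, or if a joint passes its speed limit or range.

## Working session

There is one attempt and no reset: what is moved stays moved. The work goes in short steps, Python scripts to look and compute and a shell command to move; the robot and the scene stay as the last step left them, time stands still between calls to the robot, and variables do not carry over. Pictures are saved under pics/ and viewed, about 8 in all and at most 12, crops included, and the job is handed in when it is done.

```bash
mkdir -p pics; cat > h.py <<'E'
import numpy as np, cv2
from station import manip, eyes, workorder
from scipy.spatial.transform import Rotation as R
def snap(n,f):
    s=eyes.snapshot(n); cv2.imwrite(f'pics/{f}.png',s['frame'][:,:,::-1]); np.save(f'pics/{f}.npy',s,allow_pickle=True); return s
def load(f): return np.load(f'pics/{f}.npy',allow_pickle=True).item()
def cam(s):
    f=s['frame'].shape[0]/2/np.tan(np.radians(s['vfov'])/2)
    return f,R.from_rotvec(np.ravel(s['rvec'])).as_matrix(),np.ravel(s['tvec'])
def ray(s,u,v,z):
    f,M,t=cam(s); d=M.T@np.array([(u-s['cx'])/f,(v-s['cy'])/f,1]); c=-M.T@t
    return c+d*(z-c[2])/d[2]
def proj(s,p):
    f,M,t=cam(s); q=M@np.array(p)+t; return np.array([s['cx']+f*q[0]/q[2],s['cy']+f*q[1]/q[2]])
E
python3 - <<'E'
from h import *
st=manip.sense(); print(st, manip.hold_point_z, R.from_quat(st['tool_rot']).as_matrix().round(3))
a=snap('scene','s0');b=snap('top','t0')
for s in(a,b): print(s['vfov'],s['cx'],s['cy'],-cam(s)[1].T@cam(s)[2])
E
python3 -c "
import cv2,numpy as np
cv2.imwrite('pics/b0.png',cv2.resize(np.vstack([cv2.imread('pics/s0.png'),cv2.imread('pics/t0.png')]),(400,600)))"
```

```text
{'t': 0.0, 'q': array([-1.45451844e+00,  5.28507021e-01,  1.43389342e+00,  8.30141614e-06,
        1.18139884e+00, -1.78497812e-01]), 'qd': array([ 0.00016711, -0.00025319,  0.00147938,  0.00047104, -0.00044052,
       -0.00125077]), 'tau': array([ 1.47339539e-03, -4.42339897e+01, -1.78026956e+01, -1.78481073e-04,
        8.29790777e-03,  5.80017826e-06]), 'tcp_pos': array([ 0.18151699, -0.59723387,  0.19401144]), 'tool_rot': array([-0.10381388,  0.70021981, -0.69866041,  0.10386784]), 'force': array([ 0.24042818, -0.2592291 , -0.02446278]), 'ft_torque': array([-0.00841885,  0.00334219,  0.05415147]), 'finger_gap': 1.0015118104432903} 0.0187 [[-0.957 -0.     0.291]
 [-0.291  0.002 -0.957]
 [-0.    -1.    -0.002]]
55.55344357046399 290.61306008796794 209.51345936218772 [ 1.32306817 -0.18254237  0.79167612]
44.08070913867769 278.0302503819969 212.5933813365539 [0.30562612 0.01986112 1.50867537]
```

View pics/t0.png

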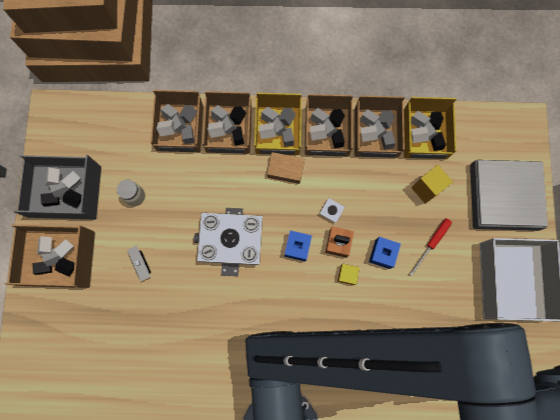

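View pics/s0.png

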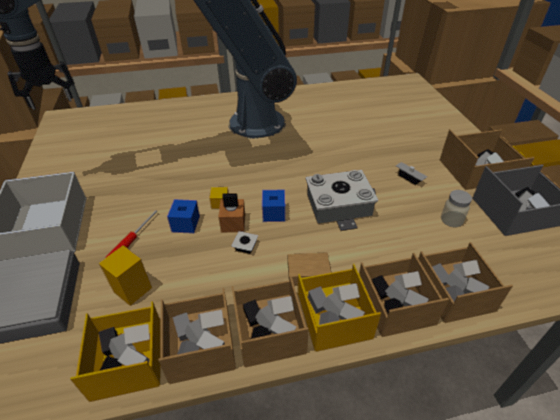

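Top view: enclosure at about (230,238), wooden holder with key at (340,241), blue look-alikes at (297,246) and (385,253), small carton (348,274), receptacle (332,210). In the scene view, the proud stud is at (318,178). I'll zoom in on both.

```bash
python3 - <<'E'
from h import *
t=load('t0')['frame'][:,:,::-1]; s=load('s0')['frame'][:,:,::-1]
a=cv2.resize(t[200:285,185:365],None,fx=4.4,fy=4.4,interpolation=cv2.INTER_CUBIC)
b=cv2.resize(s[160:235,205:385],None,fx=2.9*1.0,fy=2.9,interpolation=cv2.INTER_CUBIC)
b=cv2.copyMakeBorder(b,0,0,0,a.shape[1]-b.shape[1],cv2.BORDER_CONSTANT)
cv2.imwrite('pics/z0.png',np.vstack([a,b])); print(a.shape,b.shape)
T=load('t0')
hsv=cv2.cvtColor(T['frame'],cv2.COLOR_RGB2HSV)
# enclosure cover: bright low saturation
m=((hsv[:,:,1]<50)&(hsv[:,:,2]>110)).astype(np.uint8); m[:200]=0;m[280:]=0;m[:,:190]=0;m[:,270:]=0
m=cv2.morphologyEx(m,cv2.MORPH_CLOSE,np.ones((9,9)))
m=cv2.morphologyEx(m,cv2.MORPH_OPEN,np.ones((25,25)))
c=max(cv2.findContours(m,0,2)[0],key=cv2.contourArea); r=cv2.minAreaRect(c); bx=cv2.boxPoints(r); print(r)
P=np.array([ray(T,*p,0.07) for p in bx]); print(P.round(4),P.mean(0),np.linalg.norm(P[0]-P[1]),np.linalg.norm(P[1]-P[2]))
for (u,v) in [(340,241)]: print('px',hsv[v-14:v+15:4,u-14:u+15:4].tolist()[0]); print(ray(T,u,v,.06))
E
```

```text
(374, 792, 3) (218, 792, 3)
((229.5, 238.5), (49.0, 61.0), 90.0)
[[0.58   0.2449 0.07  ]
 [0.5847 0.0727 0.07  ]
 [0.4463 0.0681 0.07  ]
 [0.4418 0.2371 0.07  ]] [0.51320044 0.15570833 0.07      ] 0.17224566825671966 0.1384643930944853
px [[17, 101, 171], [17, 101, 159], [12, 149, 178], [15, 113, 172], [17, 101, 170], [17, 100, 171], [17, 102, 172], [16, 101, 172]]
[ 0.5152586 -0.1548055  0.06     ]
```

View pics/z0.png

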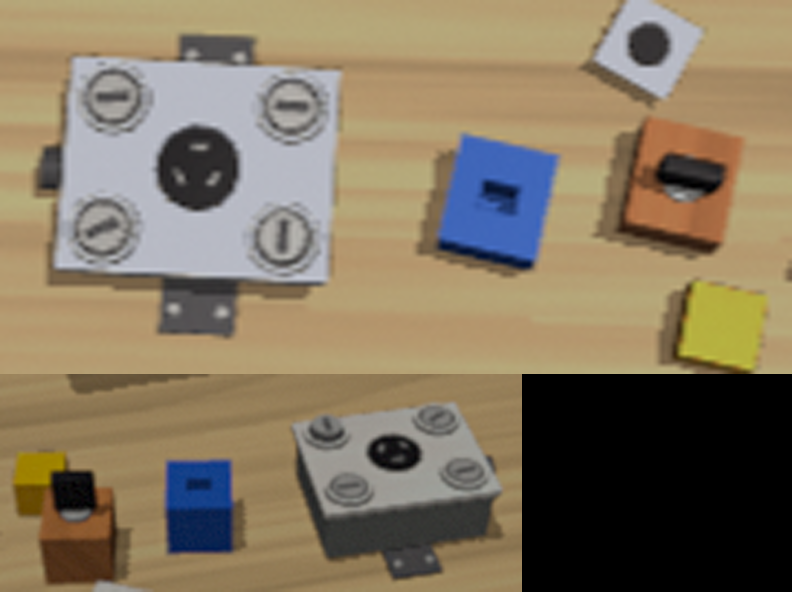

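Top zoom confirms the open stud at top-image pixel (249,254), with its slot roughly along world x. The key handle lies along the holder's y, with the holder turned about 13° clockwise. I'll move above the holder for a wrist view.

```bash
python3 -m jog '[[[-4,-1,-3],-0.1],[[-7,-2,-5],-0.2],[[-10,-3,-7.5],-0.3],[[-44.7,-5,-32.6],-1.05],[[-44.7,-5,-32.6],-1.05],[[-44.7,-5,-32.6],-1.05],[[-44.7,-5,-32.6],-1.05],[[-44.7,-5,-32.6],-1.05],[[-44.7,-5,-32.6],-1.05],[[-44.7,-5,-32.6],-1.05],[[-44.7,-5,-32.6],-1.05],[[-44.7,-5,-32.6],-1.05],[[-44.7,-5,-32.6],-1.05],[[-44.7,-5,-32.6],-1.05],[[-44.7,-5,-32.6],-1.05],[[-44.7,-5,-32.6],-1.05],[[-44.7,-5,-32.6],-1.05],[[-44.7,-5,-32.6],-1.05],[[-44.7,-5,-32.6],-1.05],[[-44.7,-5,-32.6],-1.05]]'
python3 - <<'E'
from h import *
s=snap('wrist','w1'); print(s['vfov'],s['cx'],s['cy'],-cam(s)[1].T@cam(s)[2],manip.sense()['tcp_pos'],manip.sense()['t'],R.from_quat(manip.sense()['tool_rot']).as_matrix().round(3))
print(proj(s,[.515,-.155,.06]),proj(s,[.47,.1,.08]))
E
```

```text
t: 1.77
tcp_pos: [0.514, -0.1572, 0.2449]
tool_rot: [-0.44, 0.554, -0.554, 0.44]
force: [0.2, -0.8, -0.9]
finger_gap: 0.996
61.791136962173766 279.4266911053299 208.63240310302882 [ 0.52985527 -0.08115129  0.42445207] [ 0.51415246 -0.15714127  0.24499813] 1.8167 [[-0.226 -0.     0.974]
 [-0.974 -0.    -0.226]
 [ 0.    -1.    -0.   ]]
[281.38849809 170.39292745] [ 153.85860683 -121.0589424 ]
```

View pics/w1.png

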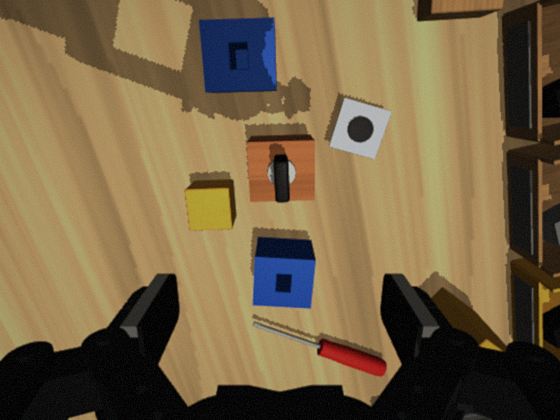

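The wrist view shows the wooden holder at (282,168) and the key handle at (281,178), nearly aligned with the jaws. Next I'll measure it precisely.

```bash
python3 - <<'E'
from h import *
s=load('w1'); f=s['frame']; hsv=cv2.cvtColor(f,cv2.COLOR_RGB2HSV)
roi=np.zeros(f.shape[:2],np.uint8); roi[128:210,240:325]=1
print([tuple(hsv[v,257]) for v in (132,134,136,138,140,142,144,146,150,160,195,199,202,204)])
h=((hsv[:,:,2]<60)&(roi>0)).astype(np.uint8); h[:150]=0
c=max(cv2.findContours(h,0,2)[0],key=cv2.contourArea); r=cv2.minAreaRect(c); print('handle',r, cv2.boundingRect(c))
o=((hsv[:,:,0]<14)&(hsv[:,:,1]>140)&(hsv[:,:,2]>120)&(roi>0)).astype(np.uint8)
o=cv2.morphologyEx(o,cv2.MORPH_CLOSE,np.ones((25,25)))
c=max(cv2.findContours(o,0,2)[0],key=cv2.contourArea); r=cv2.minAreaRect(c); print('block',r)
P=np.array([ray(s,*p,.06) for p in cv2.boxPoints(r)]); print(P.round(4),P.mean(0)); 
for i in (0,1): 
  d=P[i+1]-P[i]; print(np.linalg.norm(d),np.degrees(np.arctan2(d[1],d[0])))
for y in range(156,204,3):
  x=np.where(h[y])[0]
  if len(x): print(y,x.min(),x.max(),end='; ')
E
```

```text
[(np.uint8(18), np.uint8(117), np.uint8(111)), (np.uint8(18), np.uint8(118), np.uint8(112)), (np.uint8(13), np.uint8(142), np.uint8(63)), (np.uint8(11), np.uint8(211), np.uint8(41)), (np.uint8(15), np.uint8(228), np.uint8(38)), (np.uint8(11), np.uint8(173), np.uint8(146)), (np.uint8(12), np.uint8(171), np.uint8(171)), (np.uint8(12), np.uint8(169), np.uint8(166)), (np.uint8(12), np.uint8(174), np.uint8(173)), (np.uint8(12), np.uint8(170), np.uint8(169)), (np.uint8(12), np.uint8(171), np.uint8(160)), (np.uint8(11), np.uint8(173), np.uint8(161)), (np.uint8(17), np.uint8(128), np.uint8(170)), (np.uint8(18), np.uint8(118), np.uint8(177))]
handle ((280.70574951171875, 177.61471557617188), (47.24098587036133, 14.431971549987793), 87.1375961303711) (273, 154, 16, 48)
block ((281.35540771484375, 170.45159912109375), (59.31932067871094, 67.4212875366211), 87.95458984375)
[[ 0.4868 -0.1181  0.06  ]
 [ 0.5548 -0.1313  0.06  ]
 [ 0.5446 -0.194   0.06  ]
 [ 0.4729 -0.1801  0.06  ]] [ 0.51475702 -0.15586787  0.06      ]
0.06925072103045045 -11.03392768995741
0.0634948985981764 -99.25555554245592
156 274 286; 159 274 287; 162 273 287; 165 273 287; 168 273 287; 171 274 287; 174 274 287; 177 274 287; 180 274 288; 183 274 288; 186 275 288; 189 275 288; 192 276 288; 195 276 288; 198 276 288; 201 277 286;
```

```bash
python3 -m jog '[[[-0.1,3,0],-0.04],[[-0.1,6,0],-0.04],[[-0.1,9,0],-0.04],[[-0.1,12,0],-0.04],[[-0.1,14,0],-0.04],[[-0.1,15.5,0],-0.04],[[-0.1,16.5,0],-0.04],[[-0.1,17.2,0],-0.04],[[-0.1,17.2,0],-0.04],[[-0.1,17.2,0],-0.04]]'
python3 - <<'E'
from h import *
s=snap('wrist','w2');print(manip.sense()['tcp_pos'],manip.sense()['force'])
f=s['frame']; hsv=cv2.cvtColor(f,cv2.COLOR_RGB2HSV)
print(proj(s,[.5148,-.1559,.108]),proj(s,manip.sense()['tcp_pos']))
E
python3 -m jog '[[[0,0,0],0],[[0,0,0],0],[[0,0,0],0],[[0,0,0],0],[[0,0,0],0],[[0,0,0],0],[[0,0,0],0],[[0,0,0],0],[[0,0,0],0],[[0,0,0],0],[[0,0,0],0],[[0,0,0],0]]' 0.8 60
python3 - <<'E'
from h import *
s=snap('wrist','w3'); st=manip.sense();print(st['tcp_pos'],st['force'],st['finger_gap']*.0854)
t=snap('top','t3')
for n in('w2','w3'):
  pass
cv2.imwrite('pics/c3.png',np.hstack([cv2.imread('pics/w2.png')[100:,130:430],cv2.imread('pics/w3.png')[100:,130:430]]))
E
```

```text
t: 2.65
tcp_pos: [0.5152, -0.1556, 0.0734]
tool_rot: [0.451, -0.544, 0.545, -0.451]
force: [1.1, -0.8, -0.3]
finger_gap: 0.997
[ 0.51552868 -0.15571376  0.07381019] [-0.76471384  0.95270944 -0.42825334]
[282.59207144 273.38361369] [283.2110037 243.0436208]
t: 3.7
tcp_pos: [0.5148, -0.1552, 0.073]
tool_rot: [-0.451, 0.544, -0.544, 0.451]
force: [-0.1, -0.2, 0.4]
finger_gap: 0.096
[ 0.51484869 -0.15521992  0.07300753] [ 0.01267175 -1.01202753  0.76130091] 0.007998577536364735
```

View pics/c3.png

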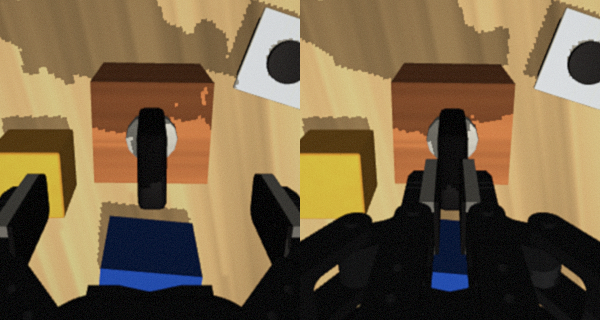

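Jaws look closed around the handle, but the reading equals the opening I commanded. I'll command full closure to make sure the grip force is real.

```bash
python3 -m jog '[[[0,0,0],0],[[0,0,0],0],[[0,0,0],0],[[0,0,0],0],[[0,0,0],0],[[0,0,0],0]]' 0 70
python3 -m jog '[[[0,-0.3,0],0],[[0,-0.6,0],0],[[0,-1,0],0],[[0,-1,0],0],[[0,-1,0],0]]'
python3 - <<'E'
from h import *
s=snap('wrist','w4')
cv2.imwrite('pics/c4.png',cv2.resize(cv2.imread('pics/w4.png')[130:370,200:380],None,fx=2.5,fy=2.5))
E
```

```text
t: 4.3
tcp_pos: [0.5148, -0.1552, 0.073]
tool_rot: [-0.451, 0.544, -0.544, 0.451]
force: [0.4, 0.9, -0.2]
finger_gap: 0.003
t: 4.72
tcp_pos: [0.5152, -0.1554, 0.0835]
tool_rot: [0.451, -0.544, 0.545, -0.452]
force: [-0.5, -0.0, 0.3]
finger_gap: 0.001
```

View pics/c4.png

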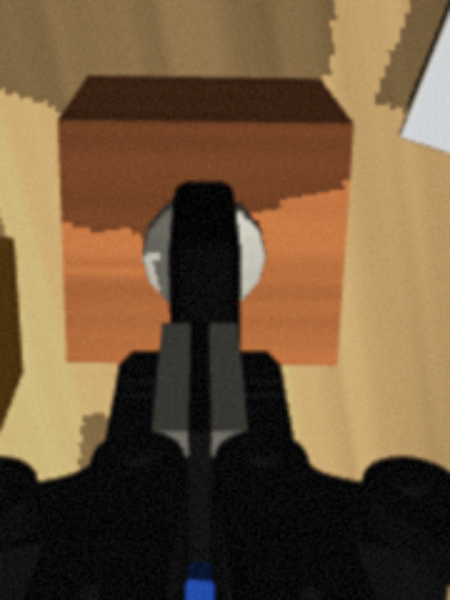

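The fingers shut completely, so the key is not between the pads. I'll reconcile the geometry before retrying.

```bash
python3 - <<'E'
from h import *
s=load('w2'); c=np.array([.5148,-.1559]); a=np.radians(-11); X=np.array([np.cos(a),np.sin(a)]);Y=np.array([-X[1],X[0]])
print('cam',-cam(s)[1].T@cam(s)[2], 'fwd',cam(s)[1][2])
for z in(.108,.066):
  for y in(-.02,.02): print(z,y,[proj(s,[*(c+Y*y+X*x),z]).round(0) for x in(-.007,.007)])
hsv=cv2.cvtColor(s['frame'],cv2.COLOR_RGB2HSV)
print([(v,hsv[v,283,2]) for v in range(200,316,4)])
print('block top',[proj(s,[*(c+Y*y+X*x),.06]).round(0) for x in(-.035,.035) for y in (.032,-.032)])
s=load('w4');print('tcp w4',proj(s,[.5152,-.1554,.0835]),proj(s,[.5152,-.1554,.1025]),proj(s,[*(c+Y*.02),.108]),proj(s,[*(c-Y*.02),.108]))
st=manip.sense();print(st['tcp_pos'],R.from_quat(st['tool_rot']).as_matrix().round(3),st['force'])
t=snap('top','t5');s2=snap('scene','s5')
cv2.imwrite('pics/c5.png',cv2.resize(s2['frame'][130:250,170:330,::-1],None,fx=5,fy=5,interpolation=2))
E
```

```text
cam [ 0.52763849 -0.07876468  0.25284546] fwd [-0.05561548 -0.30234296 -0.95157535]
0.108 -0.02 [array([268., 311.]), array([297., 311.])]
0.108 0.02 [array([267., 233.]), array([299., 233.])]
0.066 -0.02 [array([270., 269.]), array([293., 269.])]
0.066 0.02 [array([270., 205.]), array([295., 205.])]
[(200, np.uint8(128)), (204, np.uint8(124)), (208, np.uint8(28)), (212, np.uint8(4)), (216, np.uint8(6)), (220, np.uint8(9)), (224, np.uint8(12)), (228, np.uint8(7)), (232, np.uint8(1)), (236, np.uint8(14)), (240, np.uint8(11)), (244, np.uint8(14)), (248, np.uint8(15)), (252, np.uint8(8)), (256, np.uint8(20)), (260, np.uint8(18)), (264, np.uint8(12)), (268, np.uint8(20)), (272, np.uint8(12)), (276, np.uint8(16)), (280, np.uint8(15)), (284, np.uint8(32)), (288, np.uint8(28)), (292, np.uint8(26)), (296, np.uint8(26)), (300, np.uint8(25)), (304, np.uint8(23)), (308, np.uint8(27)), (312, np.uint8(144))]
block top [array([220., 181.]), array([225., 282.]), array([344., 182.]), array([338., 282.])]
tcp w4 [282.60539654 242.64324367] [282.99602265 257.73209063] [282.88288935 225.41969149] [282.15447967 299.40791544]
[ 0.51495643 -0.15527515  0.08326763] [[-0.185  0.     0.983]
 [-0.983 -0.    -0.185]
 [ 0.    -1.     0.   ]] [0.76532281 0.70500062 0.39520506]
```

View pics/c5.png

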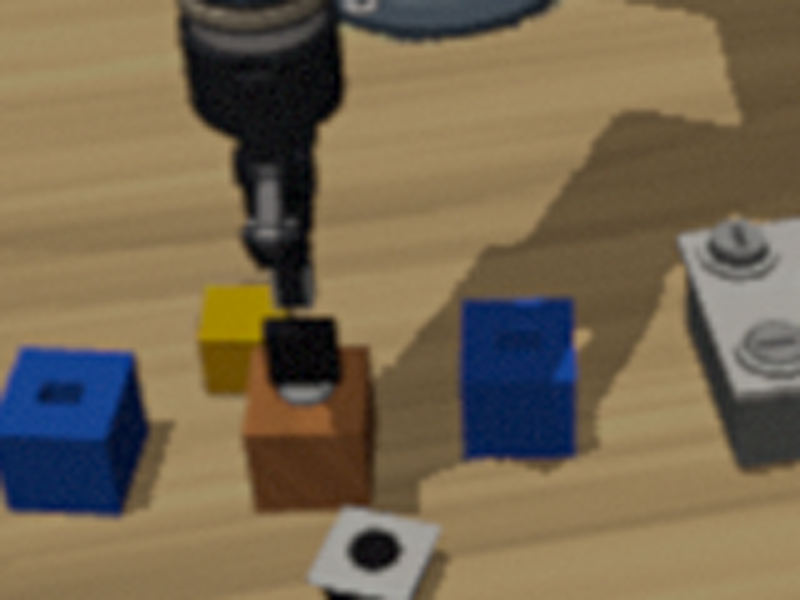

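```bash
python3 - <<'E'
from h import *
w=load('w4');s=load('s5')
def tri(o):
  A=[];b=[]
  for S,u,v in o:
    f,M,t=cam(S); d=M.T@np.array([(u-S['cx'])/f,(v-S['cy'])/f,1]); d/=np.linalg.norm(d); Q=np.eye(3)-np.outer(d,d); A.append(Q); b.append(Q@(-M.T@t))
  x=np.linalg.lstsq(np.vstack(A),np.hstack(b),rcond=None)[0]; return x
x=tri([(w,280,259),(s,228.6,190.5)]); print('tip',x,proj(w,x),proj(s,x))
print('tcp in scene',proj(s,[.515,-.1553,.0833]),'handle top',proj(s,[.5148,-.1559,.108]))
for z in(.09,.1,.11,.12,.13): print(z,proj(w,[.515,-.1553,z]).round(1),proj(s,[.515,-.1553,z]).round(1))
E
```

```text
tip [ 0.51324472 -0.15317191  0.11541675] [278.32497016 266.37172489] [229.81330942 191.10043424]
tcp in scene [230.30213815 200.82485376] handle top [229.12841586 193.78301822]
0.09 [282.3 247.4] [230.1 198.9]
0.1 [282.5 255.5] [229.7 196.1]
0.11 [282.7 264.5] [229.3 193.2]
0.12 [283.  274.5] [228.9 190.3]
0.13 [283.2 285.9] [228.5 187.3]
```

Two views put the real fingertips at z≈0.118 while the reported TCP is 0.083. The tips are about 35 mm above the stated TCP, and the holder position agrees in all cameras. I'll open, go down in steps watching the force, and close again.

```bash
python3 -m jog '[[[0,0,0],0],[[0,0,0],0],[[0,0,0],0],[[0,0,0],0],[[0,0,0],0],[[0,0,0],0],[[0,0,0],0],[[0,0,0],0]]' 5 60
python3 -m jog '[[[0,0.5,0],0],[[0,1,0],0],[[0,1.5,0],0],[[0,2,0],0],[[0,2,0],0]]'
python3 -m jog '[[[0,0.5,0],0],[[0,1,0],0],[[0,1.5,0],0],[[0,2,0],0],[[0,2.2,0],0],[[0,2.2,0],0]]'
python3 -m jog '[[[0,0,0],0],[[0,0,0],0],[[0,0,0],0],[[0,0,0],0],[[0,0,0],0],[[0,0,0],0],[[0,0,0],0],[[0,0,0],0],[[0,0,0],0],[[0,0,0],0]]' 0
python3 - <<'E'
from h import *
s=snap('wrist','w6'); s2=snap('scene','s6'); t=snap('top','t6')
cv2.imwrite('pics/c6.png',np.hstack([cv2.resize(s['frame'][130:370,190:390,::-1],None,fx=2,fy=2),cv2.resize(s2['frame'][140:240,185:275,::-1],(400,480),interpolation=2)]))
E
```

```text
t: 5.53
tcp_pos: [0.5148, -0.1552, 0.083]
tool_rot: [-0.451, 0.544, -0.544, 0.451]
force: [0.4, -0.1, 0.4]
finger_gap: 0.582
t: 5.95
tcp_pos: [0.5139, -0.1547, 0.0616]
tool_rot: [-0.452, 0.545, -0.543, 0.451]
force: [-0.6, -0.1, -0.3]
finger_gap: 0.588
t: 6.45
tcp_pos: [0.5144, -0.155, 0.0403]
tool_rot: [-0.452, 0.545, -0.544, 0.451]
force: [-0.1, 0.5, -0.1]
finger_gap: 0.587
t: 7.28
tcp_pos: [0.5152, -0.1554, 0.0414]
tool_rot: [0.451, -0.544, 0.545, -0.452]
force: [0.4, 0.6, 2.8]
finger_gap: 0.152
```

View pics/c6.png

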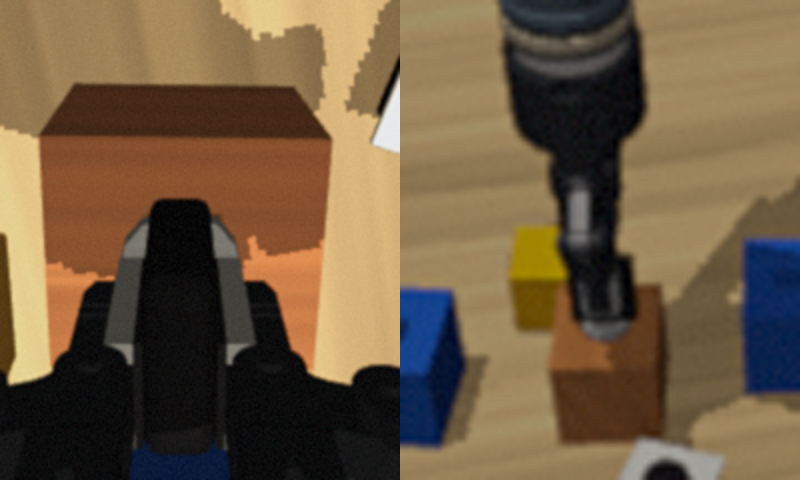

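The key is gripped (opening about 13 mm on the 14 mm handle). Now I'll lift and carry it over the stud.

```bash
python3 -m jog '[[[0,-0.5,0],0],[[0,-1.5,0],0],[[0,-3,0],0],[[0,-5,0],0],[[0,-7,0],0],[[0,-9,0],0],[[0,-11,0],0],[[0,-13,0],0],[[0,-14.5,0],0],[[0,-15,0],0],[[0,-15,0],0]]'
python3 -m jog '[[[-2,0,-0.7],-0.1],[[-4,0,-1.4],-0.2],[[-6,0,-2.2],-0.3],[[-8,0,-3],-0.4],[[-10,0,-3.7],-0.5],[[-12,0,-4.4],-0.6],[[-14,0,-5.2],-0.7],[[-16,0,-6],-0.8],[[-18,0,-6.7],-0.9],[[-20,0,-7.4],-1],[[-21,0,-7.8],-1.1],[[-22,0,-8.2],-1.2],[[-23,0,-8.6],-1.3],[[-24.1,0,-8.9],-1.4],[[-24.1,0,-8.9],-1.5],[[-24.1,0,-8.9],-1.6],[[-24.1,0,-8.9],-1.7],[[-24.1,0,-8.9],-1.76],[[-24.1,0,-8.9],-1.76],[[-24.1,0,-8.9],-1.76]]'
python3 - <<'E'
from h import *
s=snap('wrist','w7'); s2=snap('scene','s7'); t=snap('top','t7')
st=manip.sense();Rm=R.from_quat(st['tool_rot']).as_matrix();print(st['tcp_pos'],Rm.round(3),st['q'].round(2))
print('stud top est',ray(load('t0'),249.1,254.3,.0845),ray(load('s0'),318,178,.0845))
print('tip',proj(s,st['tcp_pos']+Rm@[0,.0294,0]),'stud',proj(s,[.4727,.0976,.0845]))
E
```

```text
t: 8.35
tcp_pos: [0.5152, -0.1554, 0.1924]
tool_rot: [0.451, -0.543, 0.545, -0.452]
force: [0.5, -1.1, -1.2]
finger_gap: 0.152
t: 10.02
tcp_pos: [0.4709, 0.0981, 0.19]
tool_rot: [-0.707, 0.0, 0.002, 0.707]
force: [-0.1, 0.7, -1.4]
finger_gap: 0.153
[0.47150239 0.09803474 0.19053154] [[ 1.    -0.001 -0.002]
 [ 0.002  0.     1.   ]
 [-0.001 -1.     0.   ]] [-0.03  0.34  1.79  0.    1.01 -1.6 ]
stud top est [0.46803424 0.09843044 0.0845    ] [0.47499091 0.09916336 0.0845    ]
tip [280.28483273 229.57553162] stud [279.55628181 198.11021267]
```

View pics/w7.png

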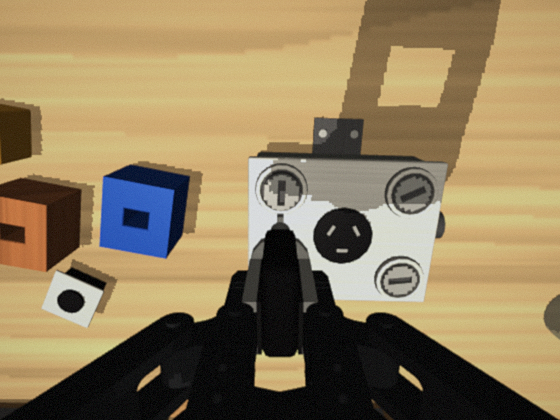

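The wrist view shows the key held upright, blade tip near (280,215). The open stud is at (281,190) with its slot along image-vertical. Now measuring slot and blade pixels.

```bash
python3 - <<'E'
from h import *
s=load('w7'); g=cv2.cvtColor(s['frame'],cv2.COLOR_RGB2GRAY)
cv2.imwrite('pics/c7.png',cv2.resize(s['frame'][155:245,240:322,::-1],None,fx=6.6,fy=6.6,interpolation=cv2.INTER_CUBIC))
m=(g<75).astype(np.uint8); m[:172]=0;m[212:]=0;m[:,:265]=0;m[:,298:]=0
n,l,stt,c=cv2.connectedComponentsWithStats(m)
for i in range(1,n): 
  if stt[i][4]>15: print(stt[i],c[i])
i=max(range(1,n),key=lambda k:stt[k][4]*(175<c[k][1]<205))
r=cv2.minAreaRect(np.argwhere(l==i)[:,::-1].astype(np.float32)); print(r)
for z in(.0845,.0785): print(z,ray(s,*r[0],z))
for y in range(170,232,2): print(y,g[y,268:294:2])
E
```

```text
[265 172  33  14 149] [282.75838926 175.8590604 ]
[278 181   8  24 113] [280.60176991 190.33628319]
((281.3067626953125, 177.74560546875), (32.25551986694336, 12.586735725402832), 3.6913859844207764)
0.0845 [0.45511713 0.0990206  0.0845    ]
0.0785 [0.45647419 0.09905565 0.0785    ]
170 [223 210 131 112  80  57  64  62  69  70 111 137 145]
172 [213 139  58  38  31  24  28  34  30  31  41  59  96]
174 [120  76  37  34  41  58  65  62  60  48  37  28  40]
176 [ 55  40  53  93  96 103 122 123 117  92  73  63  33]
178 [ 52  50  64 122 122 118 120 119 117 117 121 113  53]
180 [149 109 111 120 114  91  78  89  91 116 120 115  78]
182 [175 182 116 118 120  73  51  55  45 112 120 117 123]
184 [170 186 118 122 121  64  50  52  51 111 115 114 119]
186 [190 113 118 118 120  66  45  51  54 116 118 113 117]
188 [191 114 118 114 121  59  50  48  55 117 117 114 119]
190 [188 113 127 119 119  60  52  57  56 113 112 116 117]
192 [199 189 189 113 111  60  84  91  89 112 117 114 114]
194 [198 197 192 181 180  69  80  89 109 182 127 111 111]
196 [198 194 193 195 188  59  84  85 103 192 178 176 173]
198 
[... 281 characters left out ...]
140]
208 [218 179 178 176 183 193 195 192 186 179 180 128 197]
210 [217 217 215 194 175 193 175 179 169 171 200 218 222]
212 [219 217 219 218 218 215 215 218 221 221 217 219 218]
214 [217 215 217 217 203  85  80  91 213 219 217 218 218]
216 [216 221 215 219 206  51  54  67 214 221 218 217 218]
218 [217 219 218 222 211 104 113 117 216 220 221 215 220]
220 [220 218 220 218 207 103 112 122 218 220 220 218 220]
222 [218 217 222 219 161  74  73  92 191 223 218 215 222]
224 [220 224 210 109  56  50  48  47  52 143 216 221 216]
226 [221 214 102  48  50  54  53  55  43  44 146 219 220]
228 [224 200  34  43  48  50  52  47  48  44  60 211 226]
230 [117  56   0   3   6   2  15   7  15   4   1  90 138]
```

View pics/c7.png

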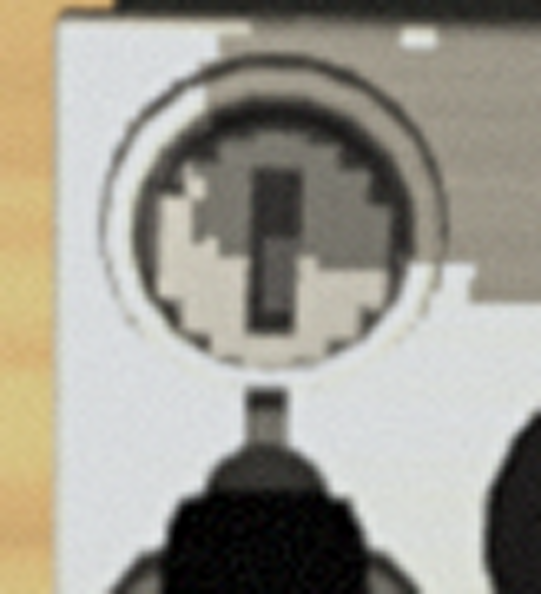

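```bash
python3 - <<'E'
from h import *
s=load('w7'); st=manip.sense();Rm=R.from_quat(st['tool_rot']).as_matrix();p=st['tcp_pos']
a=ray(s,281.3,180.5,.0845);b=ray(s,280.8,205.3,.0845);print(a,b,(a+b)/2,np.linalg.norm(a-b))
print('head', ray(s,281,174.5,.0845),ray(s,281,207.5,.0845))
print('bezel L/R', ray(s,255.5,190,.076),ray(s,307.5,190,.076))
for dx in(-.008,-.009): print(proj(s,p+[dx,0,-.0294]),proj(s,p+[dx,0,-.0274]),proj(s,p+[-.009,0,-.0204]))
print('tip ray', ray(s,280.1,212.7,p[2]-.0294), p)
E
```

```text
[0.45745765 0.09902283 0.0845    ] [0.47906073 0.09866983 0.0845    ] [0.46825919 0.09884633 0.0845    ] 0.02160595760135819
head [0.45237431 0.09875751 0.0845    ] [0.48102398 0.09884606 0.0845    ]
bezel L/R [0.46789303 0.07680648 0.076     ] [0.46781543 0.12174053 0.076     ]
[280.31435235 217.75616358] [280.32201132 218.8141193 ] [280.35408011 221.11017725]
[280.31832089 216.25356693] [280.32602513 217.29991164] [280.35408011 221.11017725]
tip ray [0.46014865 0.0978921  0.16113154] [0.47150239 0.09803474 0.19053154]
```

Slot: 21.6 mm long (spec 22), centre (0.4683, 0.0988), agreeing with the top view. The blade shows its lit upper ledge (rows 218–222) and dark end face (213–218), which puts the key axis about 2.6 mm to −x in the hand. I'll move close above the stud and look again.

```bash
python3 -m jog '[[[0,1,0],0],[[-0.05,2.5,0.08],0],[[-0.05,4,0.08],0],[[-0.05,5,0.08],0],[[-0.05,6,0.08],0],[[-0.05,6.6,0.08],0],[[-0.05,6.6,0.08],0],[[-0.05,6.6,0.08],0]]'
python3 - <<'E'
from h import *
s=snap('wrist','w8'); s2=snap('scene','s8')
st=manip.sense();p=st['tcp_pos'];print(p)
q=p+[-.0026,0,-.0294]
print('slot ends',proj(s,[.4573,.0988,.0845]),proj(s,[.4793,.0988,.0845]),'tip edge',proj(s,q-[.009,0,-.002]),'ledge',proj(s,q-[.009,0,-.009]),'shank',proj(s,q-[.006,0,-.009]))
g=cv2.cvtColor(s['frame'],cv2.COLOR_RGB2GRAY)
for y in range(176,232,2): print(y,g[y,266:302:2])
a=cv2.resize(s['frame'][150:250,230:330,::-1],(500,500),interpolation=cv2.INTER_CUBIC)
b=cv2.resize(s2['frame'][130:230,285:345,::-1],(300,500),interpolation=cv2.INTER_CUBIC)
cv2.imwrite('pics/c8.png',np.hstack([a,b]))
E
```

```text
t: 10.83
tcp_pos: [0.4714, 0.0988, 0.1249]
tool_rot: [-0.707, -0.001, 0.001, 0.707]
force: [-0.0, 0.4, -1.5]
finger_gap: 0.153
[0.47200506 0.09884102 0.12553043]
slot ends [280.33708793 202.11394905] [280.21212575 233.36082268] tip edge [280.43681757 213.26928626] ledge [280.46792723 216.99304352] shank [280.44834729 221.6819928 ]
176 [231 231 232 231 234 231 234 236 234 232 230 233 233 233 232 232 231 233]
178 [230 231 234 237 236 229 222 188 186 199 233 235 234 231 232 231 229 185]
180 [235 231 221 163 133 104  97  90  91 104 125 148 199 232 226 189 182 162]
182 [123  72  61  67 107 139 153 134 131 127 122 103  61  64 107 154 165 169]
184 [ 70  86 132 160 175 192 241 237 238 237 237 227 143  97  70  64 105 158]
186 [159 168 172 172 165 161 187 183 188 186 187 182 164 168 152 114  73  86]
188 [165 162 154 140 108  75  77  74  77  84 103 126 155 161 165 163 150  96]
190 [140 108  73  50  42  36  31  28  31  37  31  49  63 101 140 154 159 149]
192 [ 65  48  29  30  29  29  40  37  39  33  30  25  31  43  57 103 157 162]
194 [ 41  28  34  50  54  61  67  62  61  60  59  51  37  29  36 
[... 716 characters left out ...]
14 [124 121 126 125 130  71  56  59  57  48 119 124 126 125 125 122 128 124]
216 [127 124 123 122 124  70  66  64  64  56 120 123 122 123 125 125 124 123]
218 [124 125 124 124 124  81 122 124 120  61 119 124 125 123 122 122 126 121]
220 [123 122 125 121 123  83 127 129 121  68 116 121 124 119 121 122 121 127]
222 [118 122 124 123 120  73  88  81  90  64 119 123 121 123 123 122 125 118]
224 [121 115 123 114  77  54  58  52  54  53  88 121 122 120 118 121 120 123]
226 [131 135 136  67  55  55  54  63  58  58  51  85 123 121 121 123 119 124]
228 [202 206 181  50  51  57  56  55  56  53  50  53 116 126 126 116  93  98]
230 [189 104  52   1   4   9   9   4   0   7   7   1  44  69 117 118  70 122]
```

View pics/c8.png

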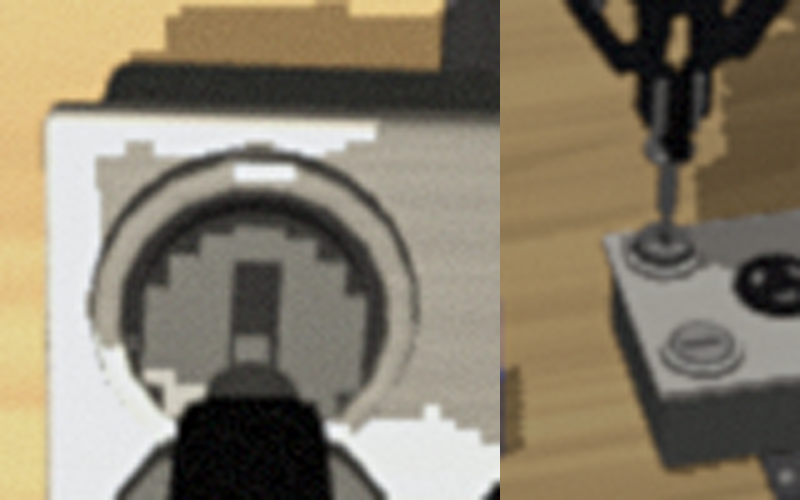

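The close view shows the blade centred on the slot across its width (both about column 280.4) and within about 1 mm along it. I'll lower it in gentle steps, watching the force.

```bash
python3 -m jog '[[[-0.05,0.3,0],0.03],[[-0.05,0.6,0],0.03],[[-0.05,0.8,0],0.03],[[-0.05,1,0],0.03],[[-0.05,1.2,0],0.03],[[-0.05,1.3,0],0.03],[[-0.05,1.3,0],0.03]]'
python3 -m jog '[[[0,0.1,0],0],[[0,0.2,0],0],[[0,0.2,0],0],[[0,0.2,0],0]]'
```

```text
t: 11.52
tcp_pos: [0.4708, 0.0989, 0.1118]
tool_rot: [-0.707, 0.01, -0.009, 0.707]
force: [-0.1, -0.4, -0.5]
finger_gap: 0.161
t: 11.85
tcp_pos: [0.4709, 0.0989, 0.11]
tool_rot: [-0.707, 0.01, -0.009, 0.707]
force: [0.0, -0.3, -0.9]
finger_gap: 0.152
```

The tip is at about 0.081, roughly 4 mm below the stud face, with no contact force, so the blade is in the slot. Next, press until it bears.

```bash
python3 -m jog '[[[0,0.1,0],0],[[0,0.15,0],0],[[0,0.15,0],0],[[0,0.15,0],0]]'
python3 -m jog '[[[0,0.05,0],0],[[0,0.1,0],0],[[0,0.15,0],0],[[0,0.15,0],0],[[0,0.15,0],0]]'
python3 -m jog '[[[0,0.05,0],0],[[0,0.1,0],0],[[0,0.1,0],0],[[0,0.1,0],0]]'
```

```text
t: 12.18
tcp_pos: [0.4709, 0.0989, 0.1085]
tool_rot: [-0.707, 0.01, -0.009, 0.707]
force: [-0.2, 0.9, -1.8]
finger_gap: 0.155
t: 12.6
tcp_pos: [0.4711, 0.0989, 0.1072]
tool_rot: [0.707, -0.009, 0.01, -0.707]
force: [-1.7, -0.5, 2.6]
finger_gap: 0.155
t: 12.93
tcp_pos: [0.4711, 0.0989, 0.1061]
tool_rot: [0.707, -0.009, 0.01, -0.707]
force: [0.1, 0.4, 3.8]
finger_gap: 0.156
```

Contact at tip z≈0.078 (slot bottom), and the stud is now sliding at about 5 N. Small steps until the ledge.

```bash
for i in 1 2; do python3 -m jog '[[[0,0.05,0],0],[[0,0.05,0],0],[[0,0.05,0],0]]' | egrep 'tcp|force'; done
```

```text
tcp_pos: [0.471, 0.0989, 0.1055]
force: [0.1, -0.7, 3.3]
tcp_pos: [0.471, 0.0989, 0.105]
force: [-1.1, 1.0, 2.8]
```

```bash
for i in 1 2; do python3 -m jog '[[[0,0.05,0],0],[[0,0.05,0],0],[[0,0.05,0],0]]' | egrep 'tcp|force'; done
```

```text
tcp_pos: [0.471, 0.0989, 0.1044]
force: [-0.1, -0.5, 2.5]
tcp_pos: [0.4711, 0.0989, 0.1043]
force: [-0.4, -0.5, 5.2]
```

```bash
for i in 1; do python3 -m jog '[[[0,0.05,0],0],[[0,0.05,0],0],[[0,0.05,0],0]]' | egrep 'tcp|force'; done
```

```text
tcp_pos: [0.4711, 0.0989, 0.1042]
force: [-0.3, 0.1, 9.1]
```

```bash
for i in 1; do python3 -m jog '[[[0,0.05,0],0],[[0,0.05,0],0],[[0,0.05,0],0]]' | egrep 'tcp|force'; done
```

```text
tcp_pos: [0.4712, 0.0989, 0.1041]
force: [-2.0, -0.4, 11.6]
```

The ledge is found about 3 mm down. The net press is about 13 N (reading plus key weight). Now turning clockwise in 0.05 rad steps, pivoting about the key's axis and stopping if the force or height drops.

```bash
cat > ok.sh <<'E'
#!/bin/bash
# prints the jog report compactly; fails when the press leaves 8..16 N or the tool sank
o=$(cat); echo "$o" | egrep 'tcp|force|tool_rot' | tr '\n' ' '; echo
z=$(echo "$o" | sed -n 's/tcp_pos.*, \([0-9.]*\)\]/\1/p'); f=$(echo "$o" | sed -n 's/^force.*, \([-0-9.]*\)\]/\1/p')
python3 -c "import sys; sys.exit(not(7<$f<15 and $z>0.1034))"
E
chmod +x ok.sh
python3 -m jog '[[[0,0,-0.0125],0.05],[[0,0,-0.0125],0.05],[[0,0,-0.0125],0.05]]' | ./ok.sh &&
python3 -m jog '[[[0,0,-0.0125],0.05],[[0,0,-0.0125],0.05],[[0,0,-0.0125],0.05]]' | ./ok.sh &&
python3 -m jog '[[[0,0,-0.0125],0.05],[[0,0,-0.0125],0.05],[[0,0,-0.0125],0.05]]' | ./ok.sh &&
python3 -m jog '[[[0,0,-0.0125],0.05],[[0,0,-0.0125],0.05],[[0,0,-0.0125],0.05]]' | ./ok.sh
```

```text
tcp_pos: [0.4714, 0.0988, 0.1042] tool_rot: [-0.707, 0.027, -0.028, 0.707] force: [-1.7, 0.2, 11.9] 
tcp_pos: [0.4716, 0.0987, 0.1042] tool_rot: [-0.706, 0.044, -0.045, 0.706] force: [-0.9, 1.0, 12.2] 
tcp_pos: [0.4717, 0.0987, 0.1041] tool_rot: [-0.704, 0.062, -0.063, 0.705] force: [-0.7, 0.1, 10.9] 
tcp_pos: [0.4718, 0.0988, 0.1041] tool_rot: [-0.702, 0.079, -0.081, 0.703] force: [-1.6, 2.6, 11.8]
```

```bash

python3 -m jog '[[[0,0,0],0.05],[[0,0,0],0.05],[[0,0,0],0.05]]' | ./ok.sh &&
python3 -m jog '[[[0,0,-0.01],0.05],[[0,0,-0.01],0.05],[[0,0,-0.01],0.05]]' | ./ok.sh &&
python3 -m jog '[[[0,0,-0.01],0.05],[[0,0,-0.01],0.05],[[0,0,-0.01],0.05]]' | ./ok.sh &&
python3 -m jog '[[[0,0,-0.01],0.05],[[0,0,-0.01],0.05],[[0,0,-0.01],0.05]]' | ./ok.sh
python3 - <<'E'
from h import *
st=manip.sense(); print(st['force'],st['ft_torque'],st['tcp_pos'],st['q'].round(3),st['tau'].round(2))
E
```

```text
tcp_pos: [0.4718, 0.0988, 0.1042] tool_rot: [-0.7, 0.097, -0.098, 0.701] force: [-0.4, 0.7, 11.0] 
tcp_pos: [0.4717, 0.0987, 0.1042] tool_rot: [-0.697, 0.114, -0.116, 0.698] force: [-1.3, 0.6, 10.7] 
tcp_pos: [0.4717, 0.0986, 0.1042] tool_rot: [-0.694, 0.132, -0.133, 0.695] force: [-0.8, 1.8, 11.5] 
tcp_pos: [0.4717, 0.0985, 0.1041] tool_rot: [-0.691, 0.149, -0.15, 0.691] force: [-1.4, 2.1, 10.5] 
[-1.36137943  2.13121338 10.51141576] [0.36644151 0.27315523 0.12552543] [0.47167619 0.09852921 0.10413429] [-2.700e-02  4.820e-01  1.876e+00  1.000e-03  7.810e-01 -1.172e+00] [ -0.95 -30.27  -9.54  -0.3   -0.38   0.14]
```

```bash

python3 -m jog '[[[0,0,-0.01],0.05],[[0,0,-0.01],0.05],[[0,0,-0.01],0.05]]' | ./ok.sh &&
python3 -m jog '[[[0,0,-0.01],0.05],[[0,0,-0.01],0.05],[[0,0,-0.01],0.05]]' | ./ok.sh &&
python3 -m jog '[[[0,0,-0.01],0.05],[[0,0,-0.01],0.05],[[0,0,-0.01],0.05]]' | ./ok.sh &&
python3 -m jog '[[[0,0,-0.01],0.05],[[0,0,-0.01],0.05],[[0,0,-0.01],0.05]]' | ./ok.sh &&
python3 -m jog '[[[0,0,-0.01],0.05],[[0,0,-0.01],0.05],[[0,0,-0.01],0.05]]' | ./ok.sh &&
python3 -m jog '[[[0,0,-0.01],0.05],[[0,0,-0.01],0.05],[[0,0,-0.01],0.05]]' | ./ok.sh
python3 - <<'E'
from h import *
st=manip.sense(); print(st['force'],st['ft_torque'],st['tcp_pos'],st['t'])
E
```

```text
tcp_pos: [0.4716, 0.0984, 0.1041] tool_rot: [-0.687, 0.166, -0.168, 0.688] force: [-0.7, 1.5, 11.7] 
tcp_pos: [0.4716, 0.0983, 0.1042] tool_rot: [-0.682, 0.183, -0.185, 0.683] force: [-0.6, 1.2, 10.4] 
tcp_pos: [0.4716, 0.0983, 0.1042] tool_rot: [-0.677, 0.2, -0.202, 0.678] force: [-0.3, 2.8, 10.9] 
tcp_pos: [0.4715, 0.0982, 0.1041] tool_rot: [-0.672, 0.217, -0.219, 0.673] force: [-0.5, 2.0, 11.7] 
tcp_pos: [0.4715, 0.0981, 0.1041] tool_rot: [-0.667, 0.234, -0.235, 0.667] force: [-1.7, 1.0, 11.2] 
tcp_pos: [0.4714, 0.098, 0.1042] tool_rot: [-0.66, 0.251, -0.252, 0.661] force: [-0.4, 1.4, 10.8] 
[-0.43708622  1.40995055 10.7615459 ] [0.41333058 0.27302522 0.10181381] [0.47140684 0.09800342 0.10416661] 17.9333
```

```bash

python3 -m jog '[[[0,0,-0.01],0.05],[[0,0,-0.01],0.05],[[0,0,-0.01],0.05]]' | ./ok.sh &&
python3 -m jog '[[[0,0,-0.01],0.05],[[0,0,-0.01],0.05],[[0,0,-0.01],0.05]]' | ./ok.sh &&
python3 -m jog '[[[0,0,-0.01],0.05],[[0,0,-0.01],0.05],[[0,0,-0.01],0.05]]' | ./ok.sh &&
python3 -m jog '[[[0,0,-0.01],0.05],[[0,0,-0.01],0.05],[[0,0,-0.01],0.05]]' | ./ok.sh &&
python3 -m jog '[[[0,0,-0.01],0.04],[[0,0,-0.01],0.04],[[0,0,-0.01],0.04]]' | ./ok.sh &&
python3 -m jog '[[[0,0,-0.01],0.04],[[0,0,-0.01],0.04],[[0,0,-0.01],0.04]]' | ./ok.sh &&
python3 -m jog '[[[0,0,-0.01],0.04],[[0,0,-0.01],0.04],[[0,0,-0.01],0.04]]' | ./ok.sh
python3 - <<'E'
from h import *
st=manip.sense(); print(st['force'],st['ft_torque'],st['tcp_pos'],st['t'])
E
```

```text
tcp_pos: [0.4713, 0.0979, 0.1042] tool_rot: [-0.654, 0.267, -0.268, 0.655] force: [-1.3, 0.9, 10.9] 
tcp_pos: [0.4713, 0.0979, 0.1042] tool_rot: [-0.647, 0.283, -0.285, 0.648] force: [-0.6, 0.6, 10.7] 
tcp_pos: [0.4712, 0.0978, 0.1041] tool_rot: [-0.64, 0.299, -0.301, 0.641] force: [-1.2, 1.2, 11.2] 
tcp_pos: [0.4711, 0.0977, 0.1041] tool_rot: [-0.632, 0.315, -0.317, 0.633] force: [-1.1, 1.7, 11.5] 
tcp_pos: [0.471, 0.0977, 0.1041] tool_rot: [-0.626, 0.328, -0.329, 0.627] force: [-1.3, 1.7, 10.6] 
tcp_pos: [0.471, 0.0976, 0.1042] tool_rot: [-0.619, 0.34, -0.342, 0.62] force: [-1.0, 1.4, 10.4] 
tcp_pos: [0.4709, 0.0976, 0.1041] tool_rot: [-0.612, 0.353, -0.354, 0.613] force: [-0.8, 2.0, 11.2] 
[-0.84105079  1.99816544 11.15067003] [0.36116972 0.21830513 0.13474455] [0.4709212  0.09757565 0.10413849] 19.6833
```

Tool turned about 1.05 rad so far, with steady press. Continuing in 0.04 steps.

```bash

python3 -m jog '[[[0,0,-0.01],0.04],[[0,0,-0.01],0.04],[[0,0,-0.01],0.04]]' | ./ok.sh &&
python3 -m jog '[[[0,0,-0.01],0.04],[[0,0,-0.01],0.04],[[0,0,-0.01],0.04]]' | ./ok.sh &&
python3 -m jog '[[[0,0,-0.01],0.04],[[0,0,-0.01],0.04],[[0,0,-0.01],0.04]]' | ./ok.sh &&
python3 -m jog '[[[0,0,-0.01],0.04],[[0,0,-0.01],0.04],[[0,0,-0.01],0.04]]' | ./ok.sh &&
python3 -m jog '[[[0,0,-0.01],0.04],[[0,0,-0.01],0.04],[[0,0,-0.01],0.04]]' | ./ok.sh &&
python3 -m jog '[[[0,0,-0.01],0.04],[[0,0,-0.01],0.04],[[0,0,-0.01],0.04]]' | ./ok.sh &&
python3 -m jog '[[[0,0,-0.01],0.04],[[0,0,-0.01],0.04],[[0,0,-0.01],0.04]]' | ./ok.sh &&
python3 -m jog '[[[0,0,-0.01],0.04],[[0,0,-0.01],0.04],[[0,0,-0.01],0.04]]' | ./ok.sh
python3 - <<'E'
from h import *
st=manip.sense(); print(st['force'],st['ft_torque'],st['tcp_pos'],st['t'])
E
```

```text
tcp_pos: [0.4709, 0.0975, 0.1041] tool_rot: [-0.605, 0.365, -0.366, 0.606] force: [-1.2, 1.5, 11.5] 
tcp_pos: [0.4708, 0.0975, 0.1042] tool_rot: [-0.597, 0.377, -0.378, 0.599] force: [-1.1, 1.4, 11.3] 
tcp_pos: [0.4707, 0.0974, 0.1042] tool_rot: [-0.589, 0.389, -0.39, 0.591] force: [-0.9, 1.5, 10.9] 
tcp_pos: [0.4706, 0.0974, 0.1041] tool_rot: [-0.582, 0.401, -0.402, 0.583] force: [-0.2, 1.8, 11.1] 
tcp_pos: [0.4705, 0.0974, 0.1042] tool_rot: [-0.573, 0.412, -0.413, 0.575] force: [-0.5, 1.4, 10.3] 
tcp_pos: [0.4705, 0.0974, 0.1042] tool_rot: [-0.565, 0.424, -0.425, 0.567] force: [-0.2, 1.8, 11.0] 
tcp_pos: [0.4704, 0.0973, 0.1041] tool_rot: [-0.556, 0.435, -0.436, 0.558] force: [-0.3, 1.5, 10.9] 
tcp_pos: [0.4703, 0.0973, 0.1041] tool_rot: [-0.547, 0.446, -0.447, 0.549] force: [-0.3, 1.6, 10.2] 
[-0.30288044  1.55806331 10.17073529] [0.40814854 0.22266255 0.11455335] [0.47032931 0.09728195 0.10413392] 21.6833
```

```bash

python3 -m jog '[[[0,0.01,-0.01],0.04],[[0,0.01,-0.01],0.04],[[0,0.01,-0.01],0.04]]' | ./ok.sh &&
python3 -m jog '[[[0,0,-0.01],0.04],[[0,0,-0.01],0.04],[[0,0,-0.01],0.04]]' | ./ok.sh &&
python3 -m jog '[[[0,0,-0.01],0.04],[[0,0,-0.01],0.04],[[0,0,-0.01],0.04]]' | ./ok.sh &&
python3 -m jog '[[[0,0,-0.01],0.04],[[0,0,-0.01],0.04],[[0,0,-0.01],0.04]]' | ./ok.sh &&
python3 -m jog '[[[0,0,-0.01],0.04],[[0,0,-0.01],0.04],[[0,0,-0.01],0.04]]' | ./ok.sh &&
python3 -m jog '[[[0,0,-0.01],0.04],[[0,0,-0.01],0.04],[[0,0,-0.01],0.04]]' | ./ok.sh
python3 - <<'E'
from h import *
st=manip.sense(); print(st['force'],st['ft_torque'],st['tcp_pos'],st['t'],st['q'].round(2))
s=snap('wrist','w9'); cv2.imwrite('pics/c9.png',cv2.resize(s['frame'][120:280,180:400,::-1],None,fx=3,fy=3))
E
```

```text
tcp_pos: [0.4702, 0.0973, 0.1041] tool_rot: [-0.538, 0.457, -0.458, 0.54] force: [-1.5, 2.6, 11.1] 
tcp_pos: [0.4701, 0.0973, 0.1041] tool_rot: [-0.529, 0.467, -0.469, 0.531] force: [-0.1, 1.3, 11.2] 
tcp_pos: [0.47, 0.0972, 0.1041] tool_rot: [-0.52, 0.478, -0.479, 0.521] force: [-0.9, 2.4, 12.3] 
tcp_pos: [0.47, 0.0972, 0.1041] tool_rot: [-0.51, 0.488, -0.489, 0.512] force: [-1.0, 1.6, 10.1] 
tcp_pos: [0.4699, 0.0972, 0.1039] tool_rot: [-0.5, 0.499, -0.5, 0.502] force: [-0.5, 1.4, 9.4] 
tcp_pos: [0.4697, 0.0972, 0.1033] tool_rot: [0.49, -0.508, 0.509, -0.492] force: [2.1, 3.0, 4.2] 
[2.14337595 2.97809025 4.17003962] [ 0.49257357 -0.27589205  0.08858126] [0.46965692 0.09718683 0.1032647 ] 23.1833 [-0.03  0.48  1.88  0.    0.78  0.01]
```

The force fell to 4 N and the tool sank, so the pin is over the gap. Follow it straight down with no further turning.

```bash

python3 -m jog '[[[0,0.05,0],0],[[0,0.1,0],0],[[0,0.1,0],0],[[0,0.1,0],0]]' | egrep 'tcp|force'
python3 -m jog '[[[0,0.05,0],0],[[0,0.1,0],0],[[0,0.1,0],0],[[0,0.1,0],0]]' | egrep 'tcp|force'
```

```text
tcp_pos: [0.4695, 0.097, 0.1019]
force: [2.5, 3.1, 3.0]
tcp_pos: [0.4695, 0.0969, 0.101]
force: [3.7, 4.1, 2.4]
```

```bash

python3 -m jog '[[[0,0.05,0],0],[[0,0.1,0],0],[[0,0.1,0],0],[[0,0.1,0],0]]' | egrep 'tcp|force'
python3 -m jog '[[[0,0.05,0],0],[[0,0.1,0],0],[[0,0.1,0],0],[[0,0.1,0],0]]' | egrep 'tcp|force'
```

```text
tcp_pos: [0.4695, 0.097, 0.1]
force: [3.7, 5.1, 2.5]
tcp_pos: [0.4695, 0.097, 0.0993]
force: [2.7, 4.5, 4.6]
```

```bash

python3 -m jog '[[[0,0.05,0],0],[[0,0.05,0],0],[[0,0.05,0],0]]' | egrep 'tcp|force'
python3 -m jog '[[[0,0.05,0],0],[[0,0.05,0],0],[[0,0.05,0],0]]' | egrep 'tcp|force'
```

```text
tcp_pos: [0.4695, 0.097, 0.0992]
force: [3.0, 3.9, 8.3]
tcp_pos: [0.4696, 0.097, 0.0991]
force: [1.0, 4.4, 11.7]
```

```bash

python3 -m jog '[[[0,0.04,0],0],[[0,0.04,0],0],[[0,0.04,0],0],[[0,0.04,0],0]]' | egrep 'tcp|force'
python3 -m jog '[[[0,0,0],-0.03],[[0,0,0],-0.03],[[0,0,0],-0.03]]' | egrep 'tcp|force'
python3 - <<'E'
from h import *
print(manip.sense()['ft_torque'],manip.sense()['tool_rot'])
E
```

```text
tcp_pos: [0.4696, 0.097, 0.0991]
force: [0.9, 4.1, 15.2]
tcp_pos: [0.4696, 0.0969, 0.0991]
force: [2.0, 3.6, 16.0]
[ 0.84271917 -0.23110553  0.00414283] [ 0.49774727 -0.50096911  0.50215181 -0.4991204 ]
```

Rigid at 0.0991 up to about 17 N, 5 mm below the ledge, and the twist torque is relieved to zero. Withdraw straight up and look.

```bash

python3 -m jog '[[[0,-0.2,0],0],[[0,-0.3,0],0],[[0,-0.5,0],0],[[0,-0.8,0],0],[[0,-1.1,0],0],[[0,-1.5,0],0],[[0,-2,0],0],[[0,-3,0],0],[[0,-4.5,0],0],[[0,-6,0],0],[[0,-7.5,0],0],[[0,-8.5,0],0],[[0,-8.5,0],0],[[0,-8.5,0],0]]'
python3 - <<'E'
from h import *
s=snap('wrist','w10'); s2=snap('scene','s10')
a=cv2.resize(s['frame'][110:290,180:380,::-1],(500,450),interpolation=2)
b=cv2.resize(s2['frame'][150:222,300:348,::-1],(300,450),interpolation=2)
cv2.imwrite('pics/c10.png',np.hstack([a,b]))
E
```

```text
t: 26.82
tcp_pos: [0.468, 0.0966, 0.1828]
tool_rot: [0.499, -0.501, 0.502, -0.498]
force: [0.2, 0.0, -0.8]
finger_gap: 0.155
```

View pics/c10.png

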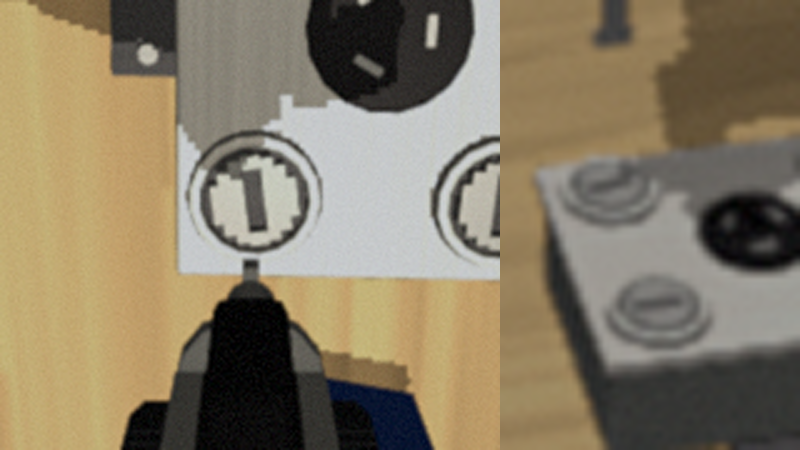

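The stud is now flush with its bezel and its slot lies along the box's y like the others: home. Now checking numerically whether the key shifted in the hand, and working out the way back.

```bash
python3 - <<'E'
from h import *
w7,w10=load('w7'),load('w10')
for n,s in(('w7',w7),('w10',w10)):
  g=cv2.cvtColor(s['frame'],cv2.COLOR_RGB2GRAY); print(n,'col280',[int(g[y,280]) for y in range(209,236)]); print(' row216',g[216,272:290].tolist(),'row227',g[227,264:298].tolist())
# handle silhouette lower end & black region compare
st=manip.sense(); Rm=R.from_quat(st['tool_rot']).as_matrix(); p=st['tcp_pos']
d=Rm.T@(np.array([.5151,-.1554,p[2]])-p); print(p,Rm.round(3),'shift',d)
a=np.arctan2(Rm[1,2],Rm[0,2]); print('yaw',a,'turn',a-np.arctan2(-.185,.983))
E
```

```text
w7 col280 [183, 175, 200, 215, 162, 80, 40, 54, 87, 113, 109, 112, 107, 73, 51, 48, 55, 53, 52, 52, 18, 15, 4, 2, 9, 0, 5]
 row216 [215, 216, 219, 224, 206, 104, 51, 53, 54, 52, 67, 136, 214, 222, 221, 218, 218, 217] row227 [216, 220, 217, 220, 221, 224, 213, 138, 64, 44, 47, 50, 48, 52, 54, 47, 52, 54, 54, 55, 52, 48, 45, 52, 97, 170, 217, 222, 216, 220, 216, 218, 216, 218]
w10 col280 [67, 91, 168, 194, 145, 71, 37, 46, 81, 97, 95, 98, 93, 61, 49, 43, 46, 46, 47, 39, 22, 16, 7, 10, 2, 3, 1]
 row216 [201, 200, 203, 208, 190, 98, 44, 48, 46, 50, 58, 121, 196, 207, 200, 202, 199, 200] row227 [167, 165, 168, 167, 170, 174, 161, 106, 55, 36, 39, 42, 41, 48, 45, 52, 47, 50, 49, 49, 43, 43, 40, 49, 68, 126, 166, 171, 173, 172, 174, 173, 172, 164]
[0.46747057 0.09667937 0.18184966] [[-0.006 -0.002  1.   ]
 [-1.    -0.    -0.006]
 [ 0.    -1.    -0.002]] shift [ 2.51792544e-01 -6.15775267e-05  4.91231221e-02]
yaw -0.0059293400411960274 turn 0.18009416104008777
```

The pixel profiles are identical, so the key has not moved in the hand. Carry it back over the holder.

```bash

python3 -m jog '[[[2,0,0.4],0.02],[[5,0,1],0.04],[[8,0,1.6],0.06],[[11,0,2.2],0.08],[[14,0,2.8],0.1],[[17,0,3.4],0.12],[[20,0,4],0.14],[[22.5,0,4.5],0.16],[[24.5,0,4.8],0.18],[[25.2,0,4.9],0.18],[[25.2,0,4.9],0.18],[[25.2,0,4.9],0.18],[[25.2,0,4.9],0.18]]'
python3 - <<'E'
from h import *
s=snap('wrist','w11');st=[manip.sense()]
for _ in range(3): eyes.snapshot('wrist'); st.append(manip.sense())
p=np.mean([x['tcp_pos'] for x in st],0); Rm=R.from_quat(st[-1]['tool_rot']).as_matrix(); print(p,np.arctan2(Rm[1,2],Rm[0,2]),'want',np.arctan2(-.185,.983))
print('err tool',Rm.T@(np.array([.5151,-.1554,p[2]])-p))
f=s['frame']; hsv=cv2.cvtColor(f,cv2.COLOR_RGB2HSV); c=proj(s,[.5148,-.1559,.06]); print('mouth px',c)
# pocket: dark area within the block top, compare with where it must be
o=((hsv[:,:,0]<14)&(hsv[:,:,1]>140)&(hsv[:,:,2]>100)).astype(np.uint8); o[:, :int(c[0])-70]=0;o[:,int(c[0])+70:]=0
n,l,q,cc=cv2.connectedComponentsWithStats(o); i=1+np.argmax(q[1:,4]); print('block',q[i],cc[i],[proj(s,[.5148+x*.983+y*.187,-.1559-x*.187+y*.983,.06]).round(0).tolist() for x in(-.035,.035) for y in(.032,-.032)])
g=cv2.cvtColor(f,cv2.COLOR_RGB2GRAY); y0=int(c[1])
for y in range(y0-24,y0+24,4): print(y,g[y,262:302:2])
E
```

```text
t: 28.0
tcp_pos: [0.5151, -0.1538, 0.1819]
tool_rot: [-0.452, 0.545, -0.543, 0.452]
force: [-1.0, 0.1, -1.1]
finger_gap: 0.155
[ 0.51561611 -0.15398061  0.18238026] -0.18430798118784744 want -0.1860235010812838
err tool [ 1.48993624e-03 -3.07680700e-07 -2.47238258e-04]
mouth px [281.68721775 190.12759911]
block [ 242  154   81   71 4916] [281.55349878 188.23921888] [[241.0, 154.0], [243.0, 224.0], [323.0, 154.0], [320.0, 224.0]]
166 [ 79  76  74  83  79  77 123 139 134 137 139 135 136 138 136 139 138 135
 139 137]
170 [ 74  77  79  78  84 128 137 138 139 138 136 136 140 138 139 135 137 135
 132 135]
174 [ 85  86  75  70 104 138 137 140 142 134 137 137 138 135 136 135 139 138
 139 140]
178 [128 130 133 136 130  76  74  81  76 107 110  77  80  81  59 100 130 135
 127 130]
182 [138 138 139 138 134  56  67  68  64  69  67  66  68  70  34 110 135 136
 133 132]
186 [136 135 138 135 137  60  66  74  67  68  70  70  68  68  38 114 138 137
 136 136]
190 [136 139 135 138 135  61  26  30  32  36  31  33  32  35  29 118 140 136
 137 132]
194 [128 126 124 129 125  56  32  39  32  37  37  40  35  33  43 113 131 128
 124 126]
198 [133 132 132 132 129  49  32  33  36  31  36  27  37  33  34 104 128 125
 125 123]
202 [110 108 114 115 112  62  47  48  39  33  45  42  44  41  39 103 118 118
 118 121]
206 [122 121 117 116 125 120 119 118 121 119 122 126 122 120 122 122 123 120
 119 120]
210 [117 120 121 120 118 121 116 120 116 122 123 121 118 123 121 120 123 122
 123 122]
```

The empty pocket is centred at (282,190), exactly where expected. Fine-correct by 1.3 mm, then lower into it.

```bash

python3 -m jog '[[[0.13,1,-0.02],0],[[0.13,2.5,-0.02],0],[[0.13,4,-0.02],0],[[0.13,5.5,-0.02],0],[[0.13,7,-0.02],0],[[0.13,8,-0.02],0],[[0.13,8.5,-0.02],0],[[0.13,8.5,-0.02],0],[[0.13,8.5,-0.02],0]]'
python3 -m jog '[[[0,0.3,0],0],[[0,0.6,0],0],[[0,0.9,0],0],[[0,1.2,0],0],[[0,1.2,0],0]]'
```

```text
t: 28.95
tcp_pos: [0.5158, -0.1568, 0.0975]
tool_rot: [0.451, -0.544, 0.544, -0.451]
force: [0.6, 0.4, -0.9]
finger_gap: 0.153
t: 29.37
tcp_pos: [0.5153, -0.1566, 0.0851]
tool_rot: [-0.451, 0.545, -0.544, 0.451]
force: [-0.2, 0.3, -0.8]
finger_gap: 0.15
```

```bash

python3 -m jog '[[[-0.08,0.3,0],0],[[-0.08,0.6,0],0],[[-0.08,0.9,0],0],[[-0.08,1.2,0],0],[[-0.08,1.5,0],0],[[-0.08,1.5,0],0]]'
python3 -m jog '[[[0,0.3,0],0],[[0,0.6,0],0],[[0,0.9,0],0],[[0,1.2,0],0],[[0,1.5,0],0],[[0,1.8,0],0],[[0,2.1,0],0],[[0,2.4,0],0],[[0,2.4,0],0],[[0,2.4,0],0]]'
```

```text
t: 29.87
tcp_pos: [0.5154, -0.1557, 0.0698]
tool_rot: [-0.452, 0.545, -0.544, 0.451]
force: [-0.5, -0.6, -1.3]
finger_gap: 0.152
t: 30.7
tcp_pos: [0.5157, -0.1559, 0.0463]
tool_rot: [-0.451, 0.544, -0.544, 0.451]
force: [1.0, 0.7, -1.2]
finger_gap: 0.156
```

Sliding freely into the pocket. Last 5 mm to the seat.

```bash

python3 -m jog '[[[0,0.15,0],0],[[0,0.3,0],0],[[0,0.42,0],0],[[0,0.48,0],0],[[0,0.48,0],0],[[0,0.48,0],0]]'
python3 -m jog '[[[0,0.05,0],0],[[0,0.08,0],0],[[0,0.08,0],0]]'
```

```text
t: 31.2
tcp_pos: [0.5158, -0.1559, 0.0417]
tool_rot: [-0.451, 0.544, -0.544, 0.451]
force: [-0.3, 0.0, -1.2]
finger_gap: 0.152
t: 31.45
tcp_pos: [0.516, -0.156, 0.0414]
tool_rot: [0.451, -0.544, 0.544, -0.451]
force: [-1.2, 0.2, 2.6]
finger_gap: 0.154
```

The collar seats at the same height it was taken from (0.0414, contact felt). Release, then retreat upward.

```bash

python3 -m jog '[[[0,0,0],0],[[0,0,0],0],[[0,0,0],0],[[0,0,0],0],[[0,0,0],0],[[0,0,0],0],[[0,0,0],0],[[0,0,0],0]]' 5
python3 -m jog '[[[0,-0.5,0],0],[[0,-1.5,0],0],[[0,-3,0],0],[[0,-5,0],0],[[0,-7,0],0],[[0,-9,0],0],[[0,-12,0],0],[[0,-15,0],0],[[0,-18,0],0],[[0,-20.3,0],0],[[0,-20.3,0],0],[[0,-20.3,0],0]]'
python3 - <<'E'
from h import *
s=snap('wrist','w12');t=snap('top','t12');sc=snap('scene','s12')
f=s['frame']; hsv=cv2.cvtColor(f,cv2.COLOR_RGB2HSV); c=np.array([.5148,-.1559])
X=np.array([.983,-.187]);Y=np.array([.187,.983])
px=np.array([proj(s,[*(c+X*x+Y*y),z]) for z in(.066,.108) for x in(-.007,.007) for y in(-.02,.02)]); print('expected handle box',px.min(0),px.max(0),'mouth',proj(s,[*c,.06]))
u,v=proj(s,[*c,.09]).astype(int); h=(hsv[:,:,2]<60).astype(np.uint8); h[:v-40]=0;h[v+45:]=0;h[:,:u-30]=0;h[:,u+30:]=0
n,l,q,cc=cv2.connectedComponentsWithStats(h); i=1+np.argmax(q[1:,4]); print('seen',q[i],cc[i])
# bystanders and stud: compare before/after in the scene view
d=cv2.absdiff(load('s0')['frame'],sc['frame']).max(2)
for n_,o in dict(recept=(245,242),carton_s=(219,197),blue1=(183,215),blue2=(273,205),jar=(456,208),switch=(410,174),flat=(308,264),tall=(126,274),stud=(318,178),key=(231,202)).items():
  print(n_,d[o[1]-8:o[1]+9,o[0]-8:o[0]+9].mean().round(1),end=' ')
E
```

```text
t: 32.12
tcp_pos: [0.5158, -0.156, 0.0409]
tool_rot: [0.451, -0.544, 0.544, -0.451]
force: [1.0, -0.6, 0.2]
finger_gap: 0.588
t: 33.12
tcp_pos: [0.5166, -0.1563, 0.2463]
tool_rot: [0.451, -0.543, 0.546, -0.452]
force: [-0.2, -1.0, 0.1]
finger_gap: 0.587
expected handle box [270.90179177 154.13931923] [286.26197354 203.50812057] mouth [278.41978619 172.10575349]
seen [270 156  16  47 644] [277.5        179.01086957]
recept 2.6 carton_s 3.9 blue1 4.1 blue2 18.6 jar 2.2 switch 3.2 flat 2.3 tall 3.2 stud 13.8 key 6.4
```

The handle appears within 1–2 px of its seated position and the bystanders are unchanged (the blue2 difference is the arm's shadow). Handing in.

```bash
python3 -c "
from station import workorder; print(workorder.sign_off())"
```

```text
the job is handed in; nothing more can be done
None
```

I turned the open stud home with the slot key, stood the key back in its wooden holder, and handed the job in at about 33 s. No verdict was reported.

**What I did**
- I set the blade in the stud's slot and pressed with about 12 to 13 N on the ledge.
- I turned the key clockwise in small steps. At about 1.6 rad of tool turn the stud dropped.
- I followed it straight down about 5 mm to a rigid stop, with at most about 17 N of press, and then withdrew.

**Last checks**
- **Stud:** the picture after withdrawing shows it flush, with its slot along the box's y like the other three. I inferred the drop and depth from force, height and that picture; the joint values themselves can't be read.
- **Key:** the collar met the holder at the same tool height as when I picked it up (0.0414 m). The handle sits within about 2 px of its seated place in the wrist view.
- **Hand:** open and about 20 cm above where it let go.
- **Other stock:** before and after pictures match at the receptacle, cartons, switch and jar. I did not compare the screwdriver. The blue look-alike next to the holder showed a larger difference, which I took to be the arm's shadow without checking further.

**What disagreed**
- **First grasp:** it closed on nothing, because the real fingertips sit about 35 mm above the reported TCP. The key did not move, and I regrasped lower.
- **Key in the hand:** it sat about 2.6 mm off the reported tool axis, which I allowed for while turning.

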